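Back off the leg-plate nut of a beer bench with a reversible ratchet

ROBOT

A 6-joint arm with a two-finger parallel gripper is mounted at the origin on the work surface. World frame = base frame: x ahead of the robot, y to its left, z up, the work surface at z = 0. Lengths are in m, angles in rad, forces in N, time in s.
With the tool pointing down it reaches from about 0.375 to 0.9 m from the base axis. Payload 3.1 kg.
Tool frame: the origin (TCP) lies on the centre line of the jaws, within the pads' length; the fingertips stand 11 mm ahead of it and the grasp point (between the pads) lies 8 mm behind it; x points along the fingers, y is the direction in which the jaws open and shut, and the axes are right-handed (so a half turn about x gives the same grasp; the last joint's range is limited). The gripper opens to 87 mm and grips with 3 to 60 N. Pads are 19 mm wide; open, the fingers measure 117 mm over their backs; the gripper's body (75 mm by 190 mm) begins 51 mm behind the grasp point.
Start: joints at [-1.397, 0.527, 1.433, -0, 1.181, -0.178], TCP at [0.215, -0.587, 0.234] pointing down, gripper open.
Joint ranges: [-3.08, 3.08], [-0.75, 2.2], [0.22, 2.44], [-1.43, 4.57], [0, 2.65], [-2.85, 2.85]. Speed limits (rad/s): [2.79, 2.79, 3.14, 3.14, 3.14, 3.14].

INTERFACE

Orientations are given as a unit quaternion [x, y, z, w].
In Python, from rig import robot, camera, camera_info gives the robot as it stands.
- The arm moves only by the shell command python3 -m inch 'ROWS' [FORCE]. ROWS is JSON, a list that holds one entry, the list of rows, each a list of 5 numbers: the shift along the tool's x, y, z in cm, then the turn about the tool's x in rad, then the opening, from 0 (shut) to 1 (fully open). A call has 1 to 8 rows; each row shifts and turns the pose as measured when the row begins, along the tool's axes as they then stand; what a row does not reach is not made up. A row lasts 1/12 s, in which the tool goes at most 41.7 mm and 7.16 degrees, less where a joint would pass 70% of its speed; a pose out of reach is approached as far as the arm can. A call with a gripper value outside its range is refused whole. The fingers move at their own pace and stop on an object; FORCE is the grip in N (left out, the last holds). Time passes only in rows, so rows that do not move let the fingers close. It gives the time, the measured TCP pose, the force and the opening at its end, in the units of the state.
- robot.get_obs(): the state, without advancing time (a new reading comes with each control period).
- camera(name): name is "side" or "top"; returns the picture (480x640x3 uint8, red, green, blue); there is no depth.
- camera_info(name): a dict with "camera_matrix" (3x3 intrinsics, pixels), "rvec" (rotation vector, rad) and "tvec" (3), from world to camera coordinates, as OpenCV has them. Camera axes: x right, y down, z forward; pixel columns grow to the right and rows downward; lengths in m; the calibration is good to about 2 mm. A picture is of the moment at which its call begins. camera_info takes no time and is no camera call.
- robot.hand_in(): hands the job in, once; it reports no verdict.
The state is a dict: "time": time; "q": joint angles; "joint_velocities": joint speeds; "joint_torque": joint torques, N m; "position": TCP position; "tool_rot": TCP orientation; "ft_force": force on the tool from outside, world axes, zero at the start; "moment": the same for the moment, N m; "grip_width": finger opening in m.
Only numpy, scipy, OpenCV 4.12 (cv2) and the standard library are available. Lean on these libraries where they do the work, as an engineer would, in place of code of your own. Each camera call takes 0.05 s, during which the arm holds its last target. There are 200 camera calls.

TASK

The leg plate of the upturned beer bench is to be changed, but the ratchet sitting on its nut is still set to tighten: flip the ratchet's red direction lever fully over to the loosening side, then work the handle back and forth between the two hinge ears and back the nut off (anticlockwise seen from above) until you feel it come up solid against the end of its thread. Do not force the ratchet, never turn the nut tighter, leave the lever on the loosening side and the ratchet on the nut, and leave everything else where it lies.

Things in the scene. Friction and masses are not known exactly. Their poses are not given: they have to be found in the camera images.
- bench: Pine beer bench, 2200 x 250 x 28 mm, upside down on the table, fixed. Origin: on the table top right under the nut; y along the plank (near end at y = -270 mm), x across, z up. On it a green hinge plate (top 32 mm up) with two upright ears 5 mm thick at x = +-90 mm, y = -78 to -46 mm, top 94 mm up; outside them the folded green legs (top 92 mm), x = +-94 to 126 mm, y = -80 to +380 mm.
- ratchet_axis (a point): Centre of the flat top of the ratchet's steel head (42 mm across, 28 mm thick), 94 mm above the table, on the vertical axis about which handle, socket and nut turn. Its axes turn with the ratchet: x along the handle to its free end, y to the side towards which the handle is swung to loosen (anticlockwise from above), z up.
- handle_grip (a point): Centre of the black and red hand grip, 175 mm from the turning axis and 80 mm above the table; same axes as ratchet_axis. The grip is a level bar 28 mm wide (y) and 24 mm high (z), 120 to 225 mm from the axis; between it and the head is a steel shank 15 mm thick.
- ratchet (a joint): Swing of the handle (rad): 0 = along the bench's -y, growing anticlockwise from above (loosening); -0.74 to 0.74 between the ears; stays where left. At the grip, swinging free takes 2 to 5 N, turning the nut 10 to 11 N (more nearer the head). It catches every 0.35 rad: up to that much of a working stroke is free play. 35 N from gripper or arm on any part of the ratchet counts as forcing it.
- lever (a joint): The ratchet's direction lever (rad): 0 = fully over to the tightening side (tab towards the ratchet's -y), 0.90 = fully over, against its stop, to the loosening side (tab towards the ratchet's +y); halfway, neither way holds. Stays where left. Pushing the tab over takes about 4 N; once at its stop, about 10 N begins to swing the handle.
- lever_tab (a point): Top centre of the lever's red tab, an upright block 9 x 10 mm, 15 mm high, on top of the ratchet (top 110 mm, foot 95 mm above the table). It moves on a circle of 21 mm radius about the lever's pivot, which is 22 mm from the turning axis along the handle; lever at mid-travel = tab straight along the handle. x points from the pivot to the tab, z up.
- nut (a joint): Angle of nut and socket (rad), growing as the nut is loosened (anticlockwise from above). The start value differs; the nut comes up against the end of its thread 1.2 to 1.9 rad further on. That end is slightly springy: the push needed at the grip climbs from 10 to 20 N within some 5 mm of handle travel, and past 35 N soon after. The nut is stiff and stays where left.
- nut_mark (a point): White paint dash on the side of the socket, 11 mm from the turning axis, 45 mm above the table, turning with the nut.
- nut_jar: Small steel jar with red lid, 52 mm across, 50 mm high, standing on the plank beside the head. Bystander. Origin: centre of its underside.
- spanner: Steel spanner 160 mm long lying on the plank between the folded legs. Bystander. Origin: underside.
- new_plate: The new green hinge plate, 116 x 210 mm with two 66 mm high ears, lying on the table. Bystander. Origin: centre of its underside.
- screwdriver: Screwdriver 200 mm long lying on the table. Bystander. Origin: underside.
- beer_bottle: Brown beer bottle, 70 mm across, 248 mm high, standing on the table. Bystander. Origin: centre of its foot.
- cup_stack: Stack of clear plastic cups, 74 mm across, 140 mm high, standing on the table. Bystander. Origin: centre of its foot.

How it is judged:
By the outcome, as a careful person would: the job done as asked, in the order asked, and still so for the second after the job is handed in, with the robot touching nothing.
It also fails if it takes over 64 s, if anything falls off the work surface, if the arm or the gripper's body presses on something with over 40 N, if the wrist force passes 120 N, or if a joint passes its speed limit or range.

## Working session

There is one attempt and no reset: what is moved stays moved. The work goes in short steps, Python scripts to look and compute and a shell command to move; the robot and the scene stay as the last step left them, time stands still between calls to the robot, and variables do not carry over. Pictures are saved under pics/ and viewed, about 8 in all and at most 12, crops included, and the job is handed in when it is done.

```bash
ls; mkdir -p pics
python3 - <<'E'
from rig import robot,camera,camera_info
import cv2,numpy as np
for n in("side","top"):
    im=camera(n); cv2.imwrite(f"pics/{n}0.png",im[:,:,::-1])
    c=camera_info(n); R=cv2.Rodrigues(np.array(c["rvec"]))[0]
    print(n,c, -R.T@np.array(c["tvec"]).ravel())
print(robot.get_obs())
E
```

```text
pics
side {'camera_matrix': array([[553.52042743,   0.        , 325.34604265],
       [  0.        , 553.52042743, 235.79678754],
       [  0.        ,   0.        ,   1.        ]]), 'rvec': array([ 0.22085413, -2.68341203,  1.49111118]), 'tvec': array([0.41036302, 0.15731109, 1.33078218])} [0.25372019 1.09903635 0.83178782]
top {'camera_matrix': array([[542.27935557,   0.        , 323.54150823],
       [  0.        , 542.27935557, 239.84653299],
       [  0.        ,   0.        ,   1.        ]]), 'rvec': array([ 2.11288973, -2.1247905 ,  0.20907578]), 'tvec': array([-0.09172465,  0.4674457 ,  1.39656651])} [ 0.18617403 -0.09235893  1.4608648 ]
{'time': 0.1, 'q': array([-1.39748763e+00,  5.28394499e-01,  1.43377518e+00, -4.43832107e-05,
        1.18139894e+00, -1.78503775e-01]), 'joint_velocities': array([ 0.00141248, -0.00279883, -0.00310983,  0.00086605,  0.00024198,
        0.00094357]), 'joint_torque': array([-2.66218003e-04, -4.40987384e+01, -1.77151036e+01,  6.34164736e-02,
        5.33973263e-02, -5.13895964e-05]), 'position': array([ 0.21527639, -0.58607129,  0.23265606]), 'tool_rot': array([-0.69618088, -0.12444848,  0.69620627, -0.12305119]), 'ft_force': array([ 0.84283774, -1.03431998,  0.4834938 ]), 'moment': array([ 0.03269004,  0.02946676, -0.015116  ]), 'grip_width': 0.08680239208247228}
```

View pics/top0.png

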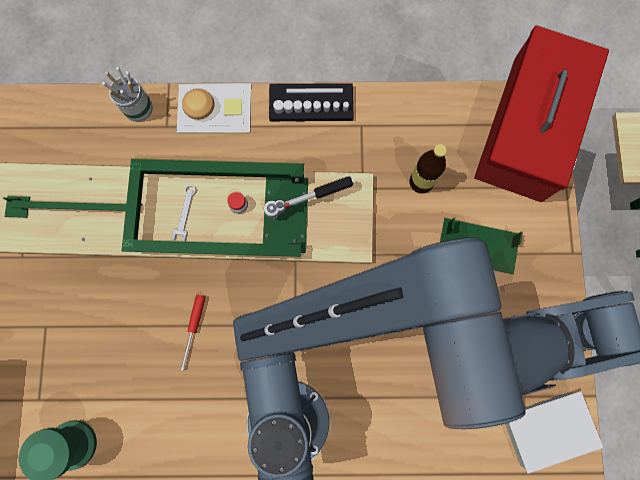

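View pics/side0.png

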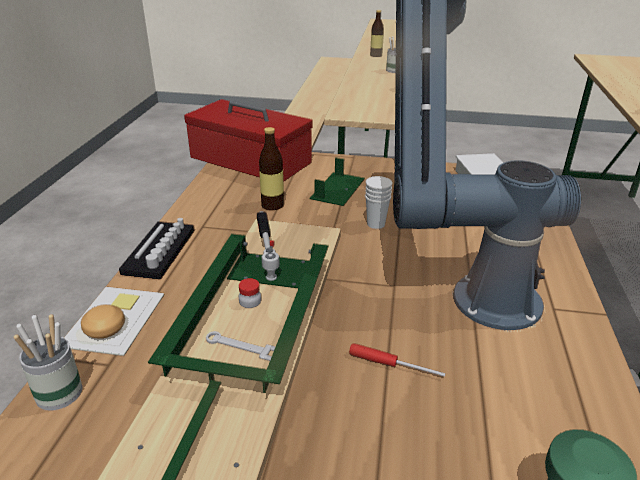

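Top view: the ratchet head is at about (273,208), the grip end at (352,181), the jar at (236,201) and the spanner at (185,212). The handle already points towards the loosening side. The side view agrees. I'll zoom in and measure.

```bash
cat > h.py <<'E'
from rig import robot,camera,camera_info
import cv2,numpy as np
from scipy.spatial.transform import Rotation as Ro
def ray(n,u,v):
    c=camera_info(n);R=cv2.Rodrigues(np.array(c["rvec"]))[0];t=np.array(c["tvec"]).ravel()
    p=cv2.undistortPoints(np.array([[[u,v]]],float),c["camera_matrix"],None).ravel()
    return -R.T@t, R.T@np.array([p[0],p[1],1])
def plane(n,u,v,z):
    o,d=ray(n,u,v);return o+d*(z-o[2])/d[2]
def proj(n,P):
    c=camera_info(n);return cv2.projectPoints(np.array([P],float),c["rvec"],c["tvec"],c["camera_matrix"],None)[0].ravel()
def red(im):
    h=cv2.cvtColor(im,cv2.COLOR_RGB2HSV);return (((h[...,0]<8)|(h[...,0]>172))&(h[...,1]>150)&(h[...,2]>70)).astype(np.uint8)
def crop(im,x,y,w,h,k,name):
    cv2.imwrite(name,cv2.resize(im[y:y+h,x:x+w,::-1],None,fx=k,fy=k,interpolation=cv2.INTER_CUBIC))
E
python3 - <<'E'
from h import *
a=camera("top");b=camera("side")
A=cv2.resize(a[165:265,250:380],None,fx=5,fy=5,interpolation=2)
B=cv2.resize(b[200:300,215:345],None,fx=5,fy=5,interpolation=2)
cv2.imwrite("pics/z1.png",np.vstack([A[:,:,::-1],])); 
cv2.imwrite("pics/z2.png",B[:,:,::-1])
for n,im,(x,y,w,h) in(("top",a,(250,165,130,100)),("side",b,(215,200,130,100))):
    m=red(im)[y:y+h,x:x+w];k,l,s,c=cv2.connectedComponentsWithStats(m)
    for i in range(1,k):print(n,s[i],c[i]+[x,y])
E
```

```text
top [36 38  3  4 12] [287.  204.5]
side [43 25  1  1  1] [258. 225.]
side [55 40  4  7 23] [271.47826087 242.86956522]
side [ 24  78  20  18 297] [248.57239057 286.52188552]
```

View pics/z1.png

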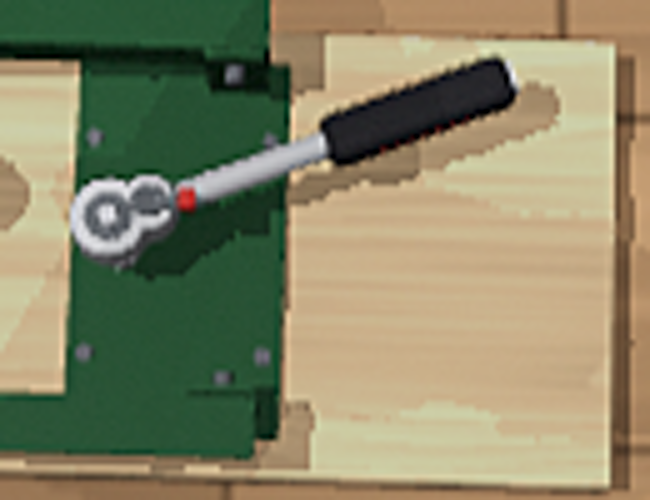

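View pics/z2.png

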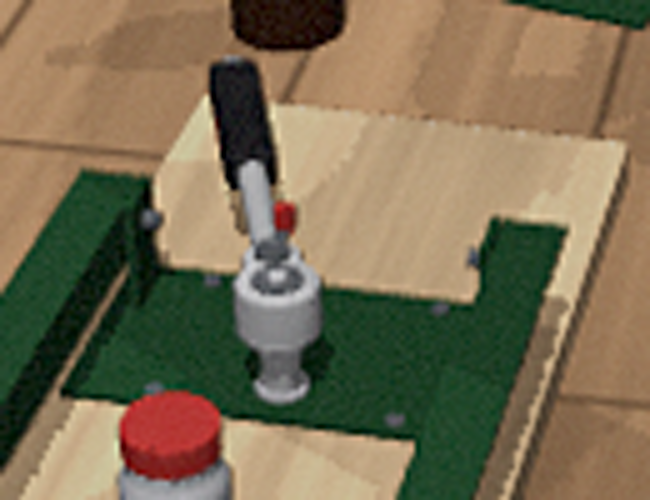

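The crops show the head at (271.4,208) and the red tab at (287,204.5), on the tightening side of the handle (-y, lower in the image). The plank's near edge runs from (373.4,173.4) to (372,262.6).

Run:
```python
from h import *
H=plane("top",271.4,208,.094); G1=plane("top",250+335/5,165+140/5,.088);G2=plane("top",250+503/5,165+80/5,.088)
T=plane("top",287,204.5,.108)
c1=plane("top",373.4,173.4,.028);c2=plane("top",372,262.6,.028)
print("H",H,"G",G1,G2,"T",T,"c",c1,c2)
# two-view tab
o1,d1=ray("top",287,204.5);o2,d2=ray("side",271.5,242.2)
s=np.linalg.lstsq(np.c_[d1,-d2],o2-o1,rcond=None)[0];print("tab2v",o1+d1*s[0],o2+d2*s[1])
o1,d1=ray("top",271.4,208);o2,d2=ray("side",215+276/5,200+278/5)
s=np.linalg.lstsq(np.c_[d1,-d2],o2-o1,rcond=None)[0];print("head2v",o1+d1*s[0],o2+d2*s[1])
e=c1-c2;e/=np.linalg.norm(e);print("bench x dir",e, "len",np.linalg.norm(c1-c2))
yaw=np.arctan2(e[1],e[0])
ex=np.array([np.cos(yaw),np.sin(yaw)]);ey=np.array([-ex[1],ex[0]])
mid=(c1+c2)/2;print("nut from bench",mid[:2]+.27*ey,"yaw",yaw)
g=(G1+G2)/2-H;phi=np.arctan2(g[1],g[0]);print("grip r",np.linalg.norm(g[:2]),"handle world ang",phi,"joint",phi-yaw+np.pi/2)
hx=np.array([np.cos(phi),np.sin(phi)]);hy=np.array([-hx[1],hx[0]])
t=T[:2]-H[:2];print("tab local",t@hx,t@hy)
for l in(0,.45,.9):
    a=l-.45;print(l,22+21*np.cos(a),21*np.sin(a),H[:2]+hx*(.022+.021*np.cos(a))+hy*.021*np.sin(a))
R=Ro.from_quat(robot.get_obs()["tool_rot"]).as_matrix();print(R.round(3))
```

```text
H [0.54255757 0.04080604 0.094     ] G [ 0.58409026 -0.07781961  0.088     ] [ 0.6164314  -0.16655799  0.088     ] T [ 0.5479869 -0.0006309  0.108    ] c [ 0.65674787 -0.23308774  0.028     ] [ 0.40778649 -0.22348576  0.028     ]
tab2v [ 5.48607619e-01 -4.73531487e-04  1.05679067e-01] [ 5.49388636e-01 -4.04494912e-04  1.05892624e-01]
head2v [0.54238959 0.04074327 0.09464429] [0.5429495  0.04079137 0.09479496]
bench x dir [ 0.99925708 -0.03853953  0.        ] len 0.24914647341748733
nut from bench [0.54267285 0.04151266] yaw -0.03854907990089398
grip r 0.17290744427438617 handle world ang -1.2305456649486826 joint 0.37879974174710807
tab local 0.04087329555606279 -0.008710400801609591
0 40.909389149406216 -9.134276216335834 [ 0.54759937 -0.00080638]
0.45 43.0 0.0 [5.56907678e-01 2.71184535e-04]
0.9 40.909389149406216 9.134276216335834 [0.56482061 0.00529026]
[[-0.     0.345 -0.939]
 [ 0.001 -0.939 -0.345]
 [-1.    -0.001 -0.   ]]
```

Two views agree: axis at (0.5425, 0.041), handle at +0.38 rad, tab at the tightening stop. The tool's y already lies along the handle, so I go to the tab's tightening side with the gripper shut.

```bash
python3 -m inch '[[[0,-2.68,-3.06,0,0],[0,-2.68,-3.06,0,0],[0,-2.68,-3.06,0,0],[0,-2.68,-3.06,0,0],[0,-2.68,-3.06,0,0],[0,-2.68,-3.06,0,0],[0,-2.68,-3.06,0,0],[0,-2.68,-3.06,0,0]]]' 10; python3 -m inch '[[[0,-2.68,-3.06,0,0],[0,-2.68,-3.06,0,0],[0,-2.68,-3.06,0,0],[0,-2.68,-3.06,0,0],[0,-2.68,-3.06,0,0],[0,-2.68,-3.06,0,0],[0,0,0,0,0],[0,0,0,0,0]]]'
cat > w.py <<'E'
# where am I: tool in the handle frame; usage w.py phi
import sys
from h import *
phi=float(sys.argv[1]) if len(sys.argv)>1 else -1.2305
H=np.array([.5425,.041]);o=robot.get_obs();p=o["position"];R=Ro.from_quat(o["tool_rot"]).as_matrix()
hx=np.array([np.cos(phi),np.sin(phi)]);hy=np.array([-hx[1],hx[0]])
d=p[:2]-H;f=o["ft_force"]
print("t",o["time"],"p",p.round(4),"local mm",(d@hx*1e3).round(1),(d@hy*1e3).round(1),"polar r,joint",np.hypot(*d).round(4),(np.arctan2(d[1],d[0])+.0385+np.pi/2).round(3))
print("tool y ang",np.arctan2(R[1,1],R[0,1]).round(3),"z ang",np.arctan2(R[1,2],R[0,2]).round(3),"x",R[:,0].round(3),"F",f.round(1),"Fhx,hy",(f[:2]@hx).round(1),(f[:2]@hy).round(1),"w",o["grip_width"].round(4))
E
python3 w.py
```

```text
time: 0.87
position: [0.3718, -0.3023, 0.2296]
tool_rot: [-0.697, -0.116, 0.698, -0.12]
ft_force: [1.7, -0.3, 0.3]
grip_width: 0.0417
time: 1.53
position: [0.4958, -0.0757, 0.2287]
tool_rot: [0.697, 0.12, -0.696, 0.123]
ft_force: [-0.4, -0.0, 0.2]
grip_width: 0.0009
t 1.5333 p [ 0.4958 -0.0757  0.2287] local mm 94.4 -83.0 polar r,joint 0.1257 -0.342Traceback (most recent call last):
  File "w.py", line 9, in <module>
    print("tool y ang",np.arctan2(R[1,1],R[0,1]).round(3),"z ang",np.arctan2(R[1,2],R[0,2]).round(3),"x",R[:,0].round(3),"F",f.round(1),"Fhx,hy",(f[:2]@hx).round(1),(f[:2]@hy).round(1),"w",o["grip_width"].round(4))
                                                                                                                                                                                             ^^^^^^^^^^^^^^^^^^^^^
AttributeError: 'float' object has no attribute 'round'
```

```bash
sed -i 's/,"w",o\["grip_width"\].round(4)/,"w",o["grip_width"]/' w.py
python3 -m inch '[[[0,-2.3,-2.4,0,0],[0,-2.3,-2.4,0,0],[0,0,0,0,0],[2.5,0,0,0,0],[2.5,0,0,0,0],[2.5,0,0,0,0],[0,0,0,0,0],[0,0,0,0,0]]]'; python3 w.py
python3 - <<'E'
from h import *
crop(camera("top"),215,150,160,120,5,"pics/z3.png")
E
```

```text
time: 2.2
position: [0.5272, -0.0224, 0.1528]
tool_rot: [0.699, 0.116, -0.695, 0.123]
ft_force: [0.1, 0.1, 1.2]
grip_width: 0.0009
t 2.2 p [ 0.5272 -0.0224  0.1528] local mm 54.7 -35.6 polar r,joint 0.0652 -0.199
tool y ang -1.231 z ang -2.802 x [ 0.007 -0.008 -1.   ] F [0.1 0.1 1.2] Fhx,hy -0.0 0.1 w 0.0009406328005187968
```

View pics/z3.png

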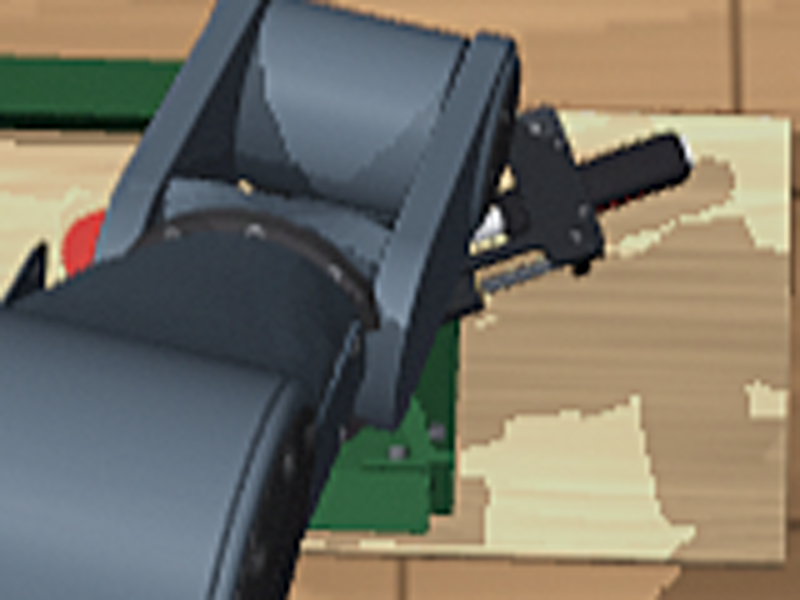

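The arm hides the head from the top camera, so I'll use the side camera from here. Descending.

```bash
python3 -m inch '[[[2.0,-0.4,0,0,0],[1.9,0,0,0,0],[0.3,0,0,0,0],[0,0,0,0,0],[0,0,0,0,0]]]'; python3 w.py
python3 - <<'E'
from h import *
im=camera("side");crop(im,205,190,130,100,5,"pics/z4.png")
E
```

```text
time: 2.67
position: [0.5302, -0.0237, 0.117]
tool_rot: [0.703, 0.112, -0.691, 0.123]
ft_force: [-0.2, -0.4, 0.4]
grip_width: 0.0007
t 2.6667 p [ 0.5302 -0.0237  0.117 ] local mm 56.9 -33.2 polar r,joint 0.0659 -0.15
tool y ang -1.236 z ang -2.807 x [ 0.019 -0.012 -1.   ] F [-0.2 -0.4  0.4] Fhx,hy 0.3 -0.3 w 0.0006529822546547832
```

View pics/z4.png

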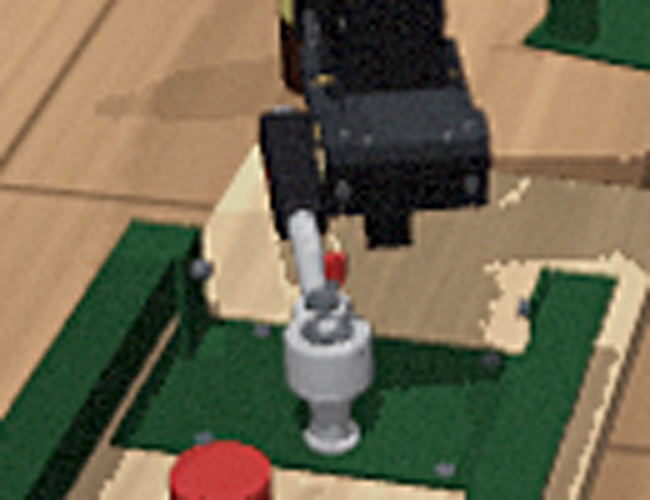

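Side view: the fingertips (crop 388,240) hang on the tightening side of the tab (335,267), with clear space between. I'll lower a little and push.

```bash
python3 -m inch '[[[0.6,-0.9,0,0,0],[0,0,0,0,0],[0,0,0,0,0]]]'; python3 w.py;  python3 -m inch '[[[0,0,-0.5,0,0],[0,0,-0.4,0,0],[0,0,0,0,0]]]'; python3 w.py
```

```text
time: 2.97
position: [0.5294, -0.0152, 0.1138]
tool_rot: [0.705, 0.111, -0.689, 0.124]
ft_force: [0.3, 0.1, 0.6]
grip_width: 0.0006
t 2.9667 p [ 0.5294 -0.0152  0.1138] local mm 48.6 -31.1 polar r,joint 0.0577 -0.191
tool y ang -1.237 z ang -2.807 x [ 0.025 -0.014 -1.   ] F [0.3 0.1 0.6] Fhx,hy 0.0 0.3 w 0.0006042811948802577
time: 3.22
position: [0.5377, -0.0115, 0.1146]
tool_rot: [0.705, 0.112, -0.69, 0.124]
ft_force: [-1.6, -1.2, -0.4]
grip_width: 0.0003
t 3.2167 p [ 0.5377 -0.0115  0.1146] local mm 47.9 -22.1 polar r,joint 0.0528 -0.053
tool y ang -1.235 z ang -2.806 x [ 0.024 -0.014 -1.   ] F [-1.6 -1.2 -0.4] Fhx,hy 0.6 -1.9 w 0.00032275729668906016
```

```bash
python3 -m inch '[[[0.3,0,-0.3,0,0],[0,0,-0.4,0,0],[0,0,0,0,0]]]'; python3 w.py;  python3 -m inch '[[[0,0,-0.3,0,0],[0,0,0,0,0]]]'; python3 w.py;python3 -m inch '[[[0,0,-0.3,0,0],[0,0,0,0,0]]]'; python3 w.py
```

```text
time: 3.47
position: [0.5417, -0.0095, 0.1108]
tool_rot: [0.702, 0.113, -0.692, 0.125]
ft_force: [-0.4, -0.3, 0.3]
grip_width: 0.0004
t 3.4667 p [ 0.5417 -0.0095  0.1108] local mm 47.3 -17.6 polar r,joint 0.0505 0.022
tool y ang -1.234 z ang -2.804 x [ 0.016 -0.015 -1.   ] F [-0.4 -0.3  0.3] Fhx,hy 0.2 -0.4 w 0.0004384282585488319
time: 3.63
position: [0.5439, -0.0088, 0.1103]
tool_rot: [0.701, 0.113, -0.693, 0.125]
ft_force: [-0.8, 0.0, 0.0]
grip_width: 0.0006
t 3.6333 p [ 0.5439 -0.0088  0.1103] local mm 47.4 -15.3 polar r,joint 0.0498 0.066
tool y ang -1.233 z ang -2.804 x [ 0.013 -0.016 -1.   ] F [-0.8  0.   0. ] Fhx,hy -0.3 -0.8 w 0.0006079910871006985
time: 3.8
position: [0.5465, -0.0083, 0.1101]
tool_rot: [0.7, 0.113, -0.694, 0.125]
ft_force: [-1.0, -0.5, 1.1]
grip_width: 0.0007
t 3.8 p [ 0.5465 -0.0083  0.1101] local mm 47.8 -12.7 polar r,joint 0.0495 0.119
tool y ang -1.233 z ang -2.803 x [ 0.012 -0.016 -1.   ] F [-1.  -0.5  1.1] Fhx,hy 0.1 -1.1 w 0.0007441816399825893
```

```bash
cat > tab.py <<'E'
from h import *
import sys
im=camera("side");m=red(im)[230:260,250:300];k,l,s,c=cv2.connectedComponentsWithStats(m)
for i in range(1,k):
  if s[i][4]>4:print("red",s[i],c[i]+[250,230])
phi=float(sys.argv[1]) if len(sys.argv)>1 else -1.2305
hx=np.array([np.cos(phi),np.sin(phi)]);hy=np.array([-hx[1],hx[0]])
for L in(0,.45,.9):
  p=np.array([.5425,.041])+hx*(.022+.021*np.cos(L-.45))+hy*.021*np.sin(L-.45);print(L,proj("side",[*p,.1045]).round(1))
E
python3 tab.py; python3 -m inch '[[[0,0,-0.3,0,0],[0,0,-0.3,0,0],[0,0,0,0,0]]]';python3 w.py; python3 tab.py
```

```text
red [16 11  4  5 15] [267.66666667 242.66666667]
0 [272.3 242.7]
0.45 [268.4 242.6]
0.9 [264.8 243.4]
time: 4.1
position: [0.5509, -0.0074, 0.1101]
tool_rot: [0.699, 0.113, -0.695, 0.126]
ft_force: [-0.9, -1.0, 0.7]
grip_width: 0.0005
t 4.1 p [ 0.5509 -0.0074  0.1101] local mm 48.4 -8.3 polar r,joint 0.0491 0.21
tool y ang -1.232 z ang -2.802 x [ 0.008 -0.018 -1.   ] F [-0.9 -1.   0.7] Fhx,hy 0.6 -1.2 w 0.000459948034647222
red [14 11  5  6 24] [265.79166667 243.125     ]
0 [272.3 242.7]
0.45 [268.4 242.6]
0.9 [264.8 243.4]
```

The lever is moving (now about 0.75). I'll finish in small steps and watch the force.

```bash
for i in 1 2 3; do python3 -m inch '[[[0,0,-0.2,0,0],[0,0,0,0,0]]]' >/dev/null;python3 w.py|grep -o 'local.*polar\|Fhx.*'; done; python3 tab.py|head -1
```

```text
local mm 48.4 -6.9 polar
Fhx,hy 0.9 -1.1 w 0.0005584099570518155
local mm 48.3 -5.7 polar
Fhx,hy 1.5 -2.6 w 0.00047200731129835947
local mm 48.1 -4.4 polar
Fhx,hy 1.5 -4.4 w 0.0005722945671445971
red [12 11  5  7 23] [264.08695652 243.56521739]
```

```bash
for i in 1 2; do python3 -m inch '[[[0,0,-0.2,0,0],[0,0,0,0,0]]]' >/dev/null;python3 w.py|grep -o 'local.*polar\|Fhx.*'; done; python3 tab.py|head -1
```

```text
local mm 48.1 -4.3 polar
Fhx,hy 2.3 -2.8 w 0.00037506678469498213
local mm 48.1 -4.3 polar
Fhx,hy 0.8 -3.2 w 0.00017452052642946854
red [12 11  5  7 24] [264.04166667 243.70833333]
```

```bash
for i in 1 2; do python3 -m inch '[[[0,0,-0.5,0,0],[0,0,0,0,0]]]' >/dev/null;python3 w.py|grep -o 'local.*polar\|Fhx.*'; done; python3 tab.py|head -1
```

```text
local mm 48.1 -2.8 polar
Fhx,hy 1.9 -0.3 w 0.0004687898298395979
local mm 48.1 -2.5 polar
Fhx,hy 2.0 -1.5 w 0.0007463583287589068
red [12 12  4  6 21] [263.47619048 244.14285714]
```

Probably at its stop, with the handle just starting to follow. I'll back off, lift and look.

```bash
python3 -m inch '[[[0,0,1.5,0,0],[0,0,1.5,0,0],[-4,0,1,0,0],[-4,2,1,0,0],[-2,3,0,0,0.5],[0,3,0,0,0.5],[0,3,0,0,0.5],[0,0,0,0,0.5]]]'; python3 w.py
python3 - <<'E'
from h import *
print(robot.get_obs()["q"].round(3))
a=camera("top")[150:270,215:375];b=camera("side")[190:290,205:335]
A=cv2.resize(a,(640,480),interpolation=2)
cv2.imwrite("pics/z5.png",A[:,:,::-1])
cv2.imwrite("pics/z6.png",cv2.resize(b,(650,500),interpolation=2)[:,:,::-1])
E
python3 tab.py
```

```text
time: 6.13
position: [0.5599, -0.1217, 0.2159]
tool_rot: [0.697, 0.115, -0.696, 0.129]
ft_force: [0.9, -1.1, -0.2]
grip_width: 0.0195
t 6.1333 p [ 0.5599 -0.1217  0.2159] local mm 159.2 -37.9 polar r,joint 0.1636 0.145
tool y ang -1.224 z ang -2.795 x [ 0.004 -0.02  -1.   ] F [ 0.9 -1.1 -0.2] Fhx,hy 1.4 0.5 w 0.01954189836300674
[-0.4    0.476  1.59  -0.02   1.064  0.834]
red [12 12  4  6 18] [263.27777778 244.05555556]
0 [272.3 242.7]
0.45 [268.4 242.6]
0.9 [264.8 243.4]
```

View pics/z5.png

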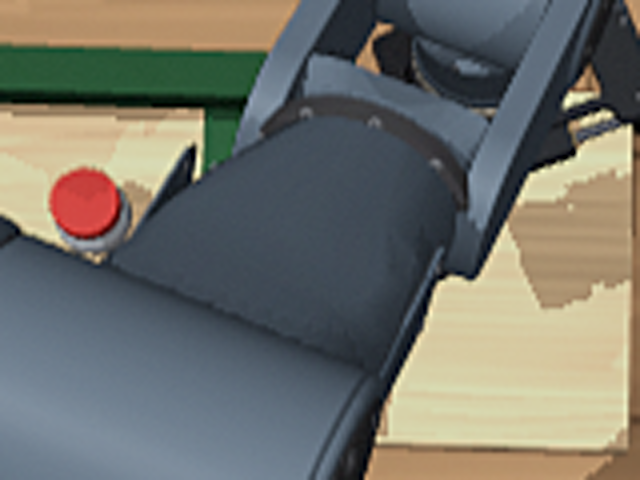

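The arm still covers the head in the top view; it shows the jar undisturbed. Checking the side crop.

View pics/z6.png

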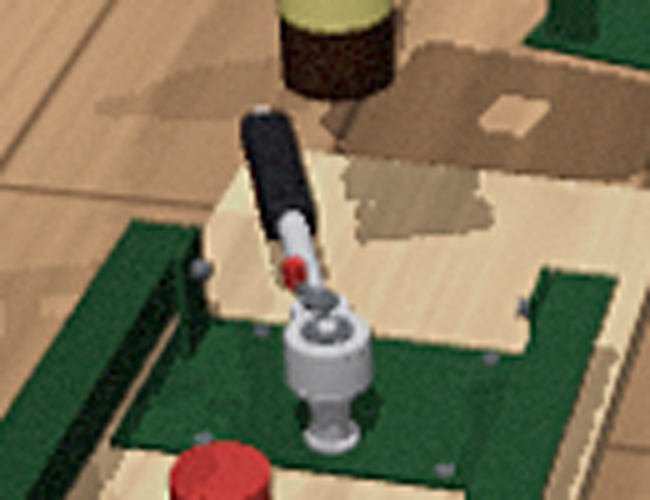

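The lever tab (crop 294,272) is now on the loosening side, hard over. The grip end moved about 10 mm, so the handle is at about +0.42. Now I turn the jaws to straddle the grip.

```bash
python3 tab.py -1.187|tail -1; python3 -m inch '[[[0,0,0,-0.124,0.75],[0,0,0,-0.124,0.75],[0,0,0,-0.124,0.75],[0,0,0,-0.124,0.75],[0,0,0,-0.124,0.75],[0,0,0,-0.124,0.75],[0,0,0,-0.124,0.75],[0,0,0,-0.124,0.75]]]' >/dev/null; python3 -m inch '[[[0,0,0,-0.124,0.75],[0,0,0,-0.124,0.75],[0,0,0,-0.124,0.75],[0,0,0,-0.124,0.75],[0,0,0,-0.124,0.75],[0,0,0,-0.124,0.75],[0,0,0,0,0.75]]]'; python3 w.py -1.184
```

```text
0.9 [264.  243.5]
time: 7.58
position: [0.5441, -0.0852, 0.2039]
tool_rot: [0.346, 0.624, -0.351, 0.607]
ft_force: [0.3, 0.4, -0.0]
grip_width: 0.0653
t 7.5833 p [ 0.5441 -0.0852  0.2039] local mm 117.5 -46.1 polar r,joint 0.1262 0.051
tool y ang 0.541 z ang -1.031 x [-0.025  0.006 -1.   ] F [ 0.3  0.4 -0. ] Fhx,hy -0.3 0.5 w 0.06528736640441073
```

```bash
python3 -m inch '[[[0,2.3,3,0.1,0.75],[0,2.3,3,0.055,0.75],[0,0,0,0,0.75],[0,0,0,0,0.75]]]' >/dev/null; python3 w.py -1.184
```

```text
t 7.9167 p [ 0.6074 -0.1084  0.197 ] local mm 162.8 3.7 polar r,joint 0.1629 0.448
tool y ang 0.373 z ang -1.199 x [-0.039  0.014 -0.999] F [-0.5  0.6 -0.5] Fhx,hy -0.7 -0.2 w 0.06532461618007572
```

```bash
python3 -m inch '[[[3,0,1.0,0,0.75],[3,0,0.8,0,0.75],[2,0,0,0,0.75],[0,0,0,0,0.75],[0,0,0,0,0.75]]]' >/dev/null; python3 w.py -1.184
```

```text
t 8.3333 p [ 0.6099 -0.1194  0.115 ] local mm 174.0 1.9 polar r,joint 0.174 0.436
tool y ang 0.37 z ang -1.202 x [-0.038  0.015 -0.999] F [-0.2  0.6  0.1] Fhx,hy -0.6 0.1 w 0.06504688514833264
```

```bash
python3 -m inch '[[[1.6,-0.1,0.4,0,0.75],[1.6,0,0,0,0.75],[0,0,0,0,0.75],[0,0,0,0,0.42],[0,0,0,0,0.42],[0,0,0,0,0.42],[0,0,0,0,0.42],[0,0,0,0,0.42]]]' 5 >/dev/null; python3 w.py -1.184
python3 - <<'E'
from h import *
crop(camera("side"),205,150,160,120,5,"pics/z7.png")
E
```

```text
t 9.0 p [ 0.6121 -0.1206  0.0928] local mm 175.9 3.6 polar r,joint 0.1759 0.445
tool y ang 0.37 z ang -1.201 x [-0.026  0.012 -1.   ] F [ 0.5 -0.8 -0.2] Fhx,hy 0.9 0.1 w 0.04117399372031613
```

View pics/z7.png

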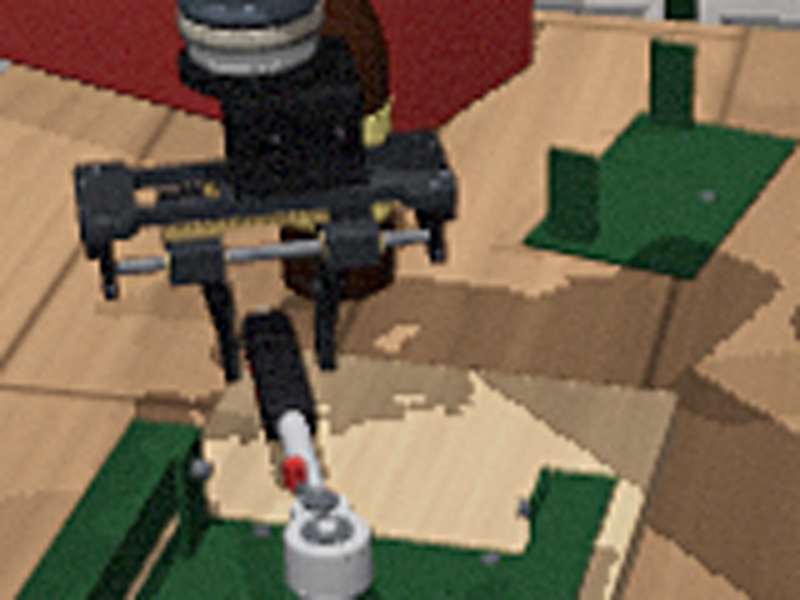

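The jaws straddle the grip cleanly (finger tips at crop 232,375 and 325,362, with the grip between them). I'll lower slightly, then swing back.

```bash
python3 -m inch '[[[1.2,0,0,0,0.42],[0,0,0,0,0.42],[0,-2.1,-0.13,0.12,0.42],[0,-2.1,-0.13,0.12,0.42],[0,-2.1,-0.13,0.12,0.42],[0,-2.1,-0.13,0.12,0.42]]]' ; python3 w.py -1.609
```

```text
time: 9.55
position: [0.5396, -0.1338, 0.0819]
tool_rot: [0.531, 0.468, -0.53, 0.466]
ft_force: [2.5, -2.0, -2.7]
grip_width: 0.0368
t 9.55 p [ 0.5396 -0.1338  0.0819] local mm 174.8 3.8 polar r,joint 0.1748 0.022
tool y ang -0.127 z ang -1.698 x [-0.001  0.004 -1.   ] F [ 2.5 -2.  -2.7] Fhx,hy 1.9 2.6 w 0.03680430447068871
```

```bash
python3 -m inch '[[[0,-2.1,-0.13,0.1,0.42],[0,-2.1,-0.13,0.1,0.42],[0,-2.1,-0.13,0.1,0.42],[0,-2.1,-0.13,0.1,0.42],[0,-2.1,-0.13,0.1,0.42]]]' >/dev/null; python3 w.py -2.2
```

```text
t 9.9667 p [ 0.452  -0.1026  0.0819] local mm 169.4 11.3 polar r,joint 0.1698 -0.524
tool y ang -0.657 z ang -2.228 x [ 0.027 -0.013 -1.   ] F [ 1.6 -3.7  0.7] Fhx,hy 2.0 3.5 w 0.03664282619866132
```

```bash
python3 -m inch '[[[0,-1.8,0.1,0.1,0.42],[0,-0.8,0.1,0,0.42],[0,0,0,0,0.42],[0,0,0,0,0.42]]]' >/dev/null; python3 w.py -2.3
```

```text
t 10.3 p [ 0.4291 -0.0872  0.0813] local mm 171.1 0.9 polar r,joint 0.1711 -0.686
tool y ang -0.76 z ang -2.331 x [ 0.029 -0.015 -0.999] F [ 0.6 -0.1 -0.2] Fhx,hy -0.3 0.5 w 0.037073131503713656
```

```bash
for i in 1 2 3; do python3 -m inch '[[[0,1.6,-0.05,-0.09,0.42],[0,1.6,-0.05,-0.09,0.42],[0,1.6,-0.05,-0.09,0.42]]]' >/dev/null; python3 w.py -1.609; done
```

```text
t 10.55 p [ 0.4569 -0.1076  0.0803] local mm 151.8 -79.8 polar r,joint 0.1715 -0.484
tool y ang -0.477 z ang -2.048 x [ 0.001  0.004 -1.   ] F [-4.9  9.7  6.1] Fhx,hy -9.5 -5.3 w 0.04312538412492745
t 10.8 p [ 0.485  -0.1148  0.077 ] local mm 157.9 -51.5 polar r,joint 0.166 -0.315
tool y ang -0.188 z ang -1.76 x [-0.045  0.028 -0.999] F [-6.9  3.9  8.2] Fhx,hy -3.6 -7.1 w 0.06298520385640316
t 11.05 p [ 0.5137 -0.1102  0.0715] local mm 152.2 -23.0 polar r,joint 0.1539 -0.15
tool y ang 0.105 z ang -1.471 x [-0.097  0.048 -0.994] F [-11.5  -1.6   4.7] Fhx,hy 2.0 -11.4 w 0.08698960265864399
```

The 5 N grip let the fingers be pushed open, and the handle lagged behind. I'll recentre over the handle with the jaws open, then use a firmer finger force.

```bash
python3 - <<'E'
from h import *
crop(camera("side"),205,150,160,120,5,"pics/z8.png")
E
python3 w.py -1.95
```

```text
t 11.1 p [ 0.5173 -0.1108  0.0712] local mm 150.3 32.8 polar r,joint 0.1539 -0.126
tool y ang 0.109 z ang -1.467 x [-0.092  0.047 -0.995] F [-6.8 -2.4  3.3] Fhx,hy 4.8 -5.5 w 0.08613958558486116
```

View pics/z8.png

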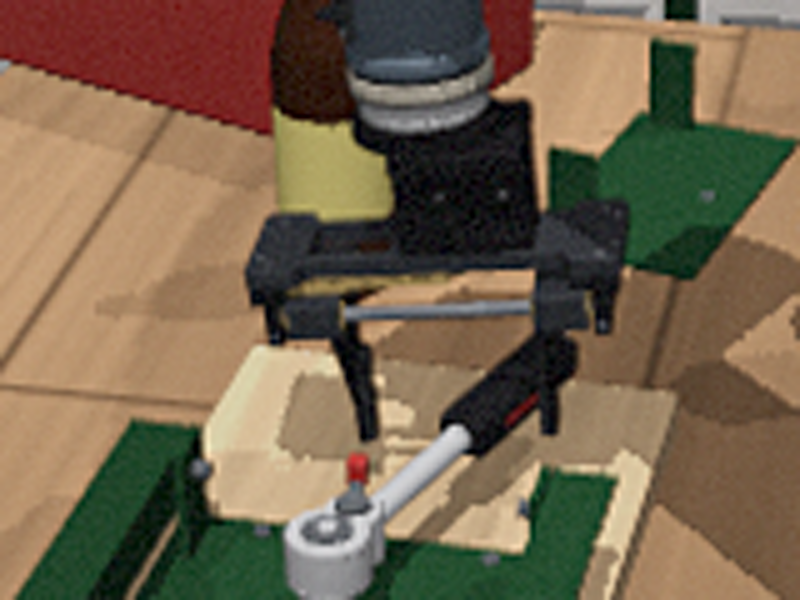

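```bash
python3 - <<'E'
from h import *
for u,v,z in((317.6,219,.088),(205+515/5,150+395/5,.09)):
  p=plane("side",u,v,z)[:2]-[.5425,.041];print(np.hypot(*p),np.arctan2(p[1],p[0])+.0385+np.pi/2)
E
python3 w.py -2.06
```

```text
0.2171405644071129 -0.33596455568579087
0.1573850203488349 -0.38166587705794686
t 11.1 p [ 0.5173 -0.1108  0.0712] local mm 145.8 49.1 polar r,joint 0.1539 -0.126
tool y ang 0.109 z ang -1.467 x [-0.092  0.047 -0.995] F [-6.8 -2.4  3.3] Fhx,hy 5.3 -4.9 w 0.08613958558486116
```

```bash
python3 -m inch '[[[-0.3,-0.9,0.2,0.105,1],[-0.3,-0.9,0.3,0.105,1],[-0.2,-0.9,0.4,0.105,1],[0,-0.9,0.4,0.105,1],[0,-0.5,0.4,0.09,1],[0,0,0,0,1],[0,0,0,0,1]]]' 30 >/dev/null; python3 w.py -1.97
```

```text
t 11.6833 p [ 0.4769 -0.1261  0.0794] local mm 179.4 4.5 polar r,joint 0.1795 -0.335
tool y ang -0.411 z ang -1.982 x [-0.098  0.05  -0.994] F [-0.6 -0.4 -0.2] Fhx,hy 0.6 -0.4 w 0.08702452185893336
```

```bash
python3 -m inch '[[[0,0,0,0,0.42],[0,0,0,0,0.42],[0,0,0,0,0.42],[0,0,0,0,0.42],[0,0,0,0,0.42],[0,0,0,0,0.42],[0,0,0,0,0.42]]]' 30 >/dev/null; python3 w.py -1.97; python3 -m inch '[[[0,2.0,-0.05,-0.11,0.42],[0,2.0,-0.05,-0.11,0.42]]]' >/dev/null; python3 w.py -1.609;python3 -m inch '[[[0,2.0,-0.05,-0.11,0.42],[0,2.0,-0.05,-0.11,0.42]]]' >/dev/null; python3 w.py -1.609
```

```text
t 12.2667 p [ 0.48   -0.1264  0.0787] local mm 178.5 7.4 polar r,joint 0.1787 -0.319
tool y ang -0.401 z ang -1.972 x [-0.096  0.049 -0.994] F [ 0.  -0.1  0. ] Fhx,hy 0.1 0.1 w 0.04816755202174108
t 12.4333 p [ 0.5067 -0.1335  0.0742] local mm 175.8 -29.1 polar r,joint 0.1781 -0.164
tool y ang -0.171 z ang -1.747 x [-0.12   0.06  -0.991] F [-9.7  1.4  5.3] Fhx,hy -1.0 -9.7 w 0.03915109223363957
t 12.6 p [ 0.5343 -0.1338  0.0689] local mm 175.0 -1.6 polar r,joint 0.175 -0.009
tool y ang 0.066 z ang -1.516 x [-0.15   0.068 -0.986] F [-10.7  -2.3  10.1] Fhx,hy 2.7 -10.6 w 0.037626603155544946
```

```bash
for i in 1 2; do python3 -m inch '[[[-0.6,2.0,0,-0.11,0.42],[-0.6,2.0,0,-0.11,0.42]]]' >/dev/null; python3 w.py -1.3; done
```

```text
t 12.7667 p [ 0.5628 -0.1292  0.0717] local mm 169.4 -26.0 polar r,joint 0.1714 0.157
tool y ang 0.305 z ang -1.285 x [-0.182  0.071 -0.981] F [-10.1  -5.8  -6.1] Fhx,hy 2.8 -11.3 w 0.0367642229414953
t 12.9333 p [ 0.5912 -0.1196  0.0738] local mm 167.8 4.0 polar r,joint 0.1678 0.333
tool y ang 0.543 z ang -1.053 x [-0.21   0.067 -0.975] F [-8.9 -9.8 -5.2] Fhx,hy 7.1 -11.2 w 0.03663830315100578
```

```bash
python3 -m inch '[[[-0.3,1.4,0.3,-0.0,0.42],[-0.3,1.4,0.3,-0.03,0.42]]]' >/dev/null; python3 w.py -1.15; for i in 1 2 3; do python3 -m inch '[[[-0.1,0.7,0,-0.04,0.42],[0,0,0,0,0.42]]]' >/dev/null; python3 w.py -1.05; done
```

```text
t 13.1 p [ 0.6108 -0.1137  0.0734] local mm 169.1 -0.8 polar r,joint 0.1691 0.454
tool y ang 0.583 z ang -1.018 x [-0.235  0.062 -0.97 ] F [-10.2  -3.3   6.5] Fhx,hy -1.1 -10.7 w 0.03649285224069726
t 13.2667 p [ 0.6132 -0.1122  0.0734] local mm 168.0 -14.9 polar r,joint 0.1687 0.471
tool y ang 0.63 z ang -0.974 x [-0.248  0.057 -0.967] F [-2.9 -1.5  2.2] Fhx,hy -0.2 -3.3 w 0.036248457068448175
t 13.4333 p [ 0.6138 -0.1112  0.0735] local mm 167.5 -13.9 polar r,joint 0.1681 0.476
tool y ang 0.675 z ang -0.932 x [-0.261  0.051 -0.964] F [-2.9 -1.6  1.6] Fhx,hy -0.1 -3.4 w 0.03640520815713945
t 13.6 p [ 0.6146 -0.1103  0.0735] local mm 167.1 -12.7 polar r,joint 0.1676 0.483
tool y ang 0.718 z ang -0.891 x [-0.272  0.046 -0.961] F [-2.4 -0.9  2.1] Fhx,hy -0.4 -2.5 w 0.0365930373016034
```

```bash
for i in 1 2 3; do python3 -m inch '[[[-0.3,1.6,0,0.0,0.42]]]' >/dev/null; python3 w.py -1.05; done
```

```text
t 13.6833 p [ 0.6228 -0.1053  0.0735] local mm 166.8 -3.2 polar r,joint 0.1669 0.54
tool y ang 0.719 z ang -0.893 x [-0.281  0.038 -0.959] F [ -7.6 -17.8   0.1] Fhx,hy 11.6 -15.4 w 0.0366917902683552
t 13.7667 p [ 0.6334 -0.0997  0.0734] local mm 167.3 8.8 polar r,joint 0.1675 0.612
tool y ang 0.72 z ang -0.894 x [-0.286  0.031 -0.958] F [ -4.  -11.1   0.3] Fhx,hy 7.7 -9.0 w 0.03660983956103884
t 13.85 p [ 0.6435 -0.0943  0.0732] local mm 167.7 20.3 polar r,joint 0.1689 0.68
tool y ang 0.72 z ang -0.896 x [-0.292  0.023 -0.956] F [ -6.9 -11.4   1.8] Fhx,hy 6.4 -11.7 w 0.03672745411785967
```

Free end at the ear and still about 11 N, so this is not the thread end. Swinging back in gentle rows.

```bash
for i in 1 2; do python3 -m inch '[[[0.3,-1.3,0,0.06,0.42],[0.3,-1.3,0,0.06,0.42],[0.3,-1.3,0,0.06,0.42],[0.3,-1.3,0,0.06,0.42],[0.3,-1.3,0,0.06,0.42]]]' >/dev/null; python3 w.py -1.45; done
```

```text
t 14.2667 p [ 0.595  -0.1236  0.0721] local mm 169.8 32.3 polar r,joint 0.1728 0.347
tool y ang 0.399 z ang -1.204 x [-0.272  0.032 -0.962] F [ 1.7  2.5 -0.8] Fhx,hy -2.2 2.0 w 0.0364655077621792
t 14.6833 p [ 0.5361 -0.1349  0.0727] local mm 173.8 -27.5 polar r,joint 0.176 0.002
tool y ang 0.067 z ang -1.519 x [-0.25   0.043 -0.967] F [ 2.5  1.9 -0.9] Fhx,hy -1.6 2.7 w 0.03686369308819506
```

```bash
for i in 1 2; do python3 -m inch '[[[0.3,-1.3,0,0.07,0.42],[0.3,-1.3,0,0.07,0.42],[0.3,-1.3,0,0.07,0.42],[0.3,-1.3,0,0.07,0.42],[0.3,-1.3,0,0.07,0.42]]]' >/dev/null; python3 w.py -2.1; done
```

```text
t 15.1 p [ 0.4784 -0.1275  0.0735] local mm 177.8 29.8 polar r,joint 0.1802 -0.325
tool y ang -0.321 z ang -1.886 x [-0.22   0.045 -0.974] F [ 2.1  1.5 -0.2] Fhx,hy -2.4 1.0 w 0.03647634068819764
t 15.5167 p [ 0.4295 -0.0999  0.0727] local mm 178.7 -26.4 polar r,joint 0.1806 -0.637
tool y ang -0.702 z ang -2.257 x [-0.187  0.039 -0.982] F [ 3.1 -0.  -0.1] Fhx,hy -1.5 2.7 w 0.036664610062259816
```

```bash
cat > f.py <<'E'
from h import *
o=robot.get_obs();p=o["position"];d=p[:2]-[.5425,.041];r=np.hypot(*d);u=d/r;t=np.array([-u[1],u[0]]);f=o["ft_force"]
R=Ro.from_quat(o["tool_rot"]).as_matrix()
print("t %.2f r %.4f j %.3f z %.4f yawj %.3f tilt %.2f Ft %.1f Fr %.1f Fz %.1f w %.4f"%(o["time"],r,np.arctan2(u[1],u[0])+.0385+np.pi/2,p[2],np.arctan2(R[1,1],R[0,1])+.0385,R[0,0],f[:2]@t,f[:2]@u,f[2],o["grip_width"]))
E
python3 -m inch '[[[0.2,-1.2,0,0,0.42]]]' >/dev/null;python3 f.py; for i in 1 2 3; do python3 -m inch '[[[-0.4,2.0,0,-0.10,0.42],[-0.4,2.0,0,-0.1,0.42]]]' >/dev/null;python3 f.py;done
```

```text
t 15.60 r 0.1804 j -0.695 z 0.0729 yawj -0.666 tilt -0.18 Ft 3.0 Fr 1.8 Fz -0.8 w 0.0363
t 15.77 r 0.1804 j -0.527 z 0.0739 yawj -0.458 tilt -0.20 Ft -1.0 Fr -0.8 Fz -0.7 w 0.0367
t 15.93 r 0.1796 j -0.336 z 0.0738 yawj -0.244 tilt -0.21 Ft -11.5 Fr 2.2 Fz 2.9 w 0.0366
t 16.10 r 0.1779 j -0.179 z 0.0730 yawj -0.026 tilt -0.24 Ft -10.5 Fr 4.6 Fz 8.7 w 0.0363
```

```bash
for i in 1 2 3 4; do python3 -m inch '[[[-0.4,1.6,0,-0.06,0.42]]]' >/dev/null;python3 f.py;done
```

```text
t 16.18 r 0.1774 j -0.113 z 0.0731 yawj 0.043 tilt -0.25 Ft -10.7 Fr 7.9 Fz 2.8 w 0.0364
t 16.27 r 0.1773 j -0.052 z 0.0730 yawj 0.110 tilt -0.27 Ft -10.1 Fr 8.4 Fz 4.6 w 0.0368
t 16.35 r 0.1773 j 0.011 z 0.0730 yawj 0.178 tilt -0.28 Ft -10.0 Fr 7.1 Fz 6.0 w 0.0366
t 16.43 r 0.1772 j 0.074 z 0.0730 yawj 0.246 tilt -0.30 Ft -10.8 Fr 6.6 Fz 6.7 w 0.0366
```

```bash
for i in 1 2 3 4; do python3 -m inch '[[[-0.4,1.6,0,-0.02,0.42]]]' >/dev/null;python3 f.py;done
```

```text
t 16.52 r 0.1774 j 0.140 z 0.0729 yawj 0.271 tilt -0.31 Ft -10.9 Fr 8.3 Fz 4.7 w 0.0368
t 16.60 r 0.1782 j 0.206 z 0.0727 yawj 0.294 tilt -0.32 Ft -10.3 Fr 5.5 Fz 6.4 w 0.0367
t 16.68 r 0.1789 j 0.271 z 0.0724 yawj 0.317 tilt -0.33 Ft -13.0 Fr 1.7 Fz 5.0 w 0.0368
t 16.77 r 0.1792 j 0.320 z 0.0721 yawj 0.342 tilt -0.35 Ft -20.6 Fr 2.4 Fz 6.7 w 0.0369
```

The push climbed from 10 to 13 to 20 N while the handle slowed. One gentle confirming push.

```bash
for i in 1 2; do python3 -m inch '[[[-0.3,1.3,0,0,0.42]]]' >/dev/null;python3 f.py;done
```

```text
t 16.85 r 0.1794 j 0.340 z 0.0717 yawj 0.347 tilt -0.37 Ft -24.8 Fr 4.3 Fz 8.6 w 0.0369
t 16.93 r 0.1795 j 0.350 z 0.0713 yawj 0.352 tilt -0.40 Ft -24.5 Fr 2.7 Fz 11.0 w 0.0364
```

Solid at 25 N with almost no further travel (under 2 mm). Releasing and withdrawing along the fingers.

```bash
python3 -m inch '[[[0,-0.4,0,0,0.42],[0,0,0,0,0.7],[0,0,0,0,0.7],[0,0,0,0,0.7],[0,0,0,0,0.7]]]' >/dev/null; python3 f.py; python3 -m inch '[[[-1.5,0,0,0,0.7],[-2,0,0,0,0.7],[-3,0,0,0,0.7],[-3,0,0,0,0.7],[-3,0,0,0,0.7],[-3,0,0,0,0.7],[0,0,0,0,0.7]]]' >/dev/null; python3 f.py
python3 - <<'E'
from h import *
print(robot.get_obs()["position"])
crop(camera("side"),205,190,130,100,5,"pics/z9.png")
E
```

```text
t 17.35 r 0.1764 j 0.237 z 0.0697 yawj 0.356 tilt -0.44 Ft 0.0 Fr -0.2 Fz 0.6 w 0.0553
t 17.93 r 0.2073 j 0.598 z 0.2131 yawj 0.357 tilt -0.43 Ft 0.9 Fr 0.4 Fz 1.4 w 0.0611
[ 0.65244184 -0.13471432  0.21314867]
```

View pics/z9.png

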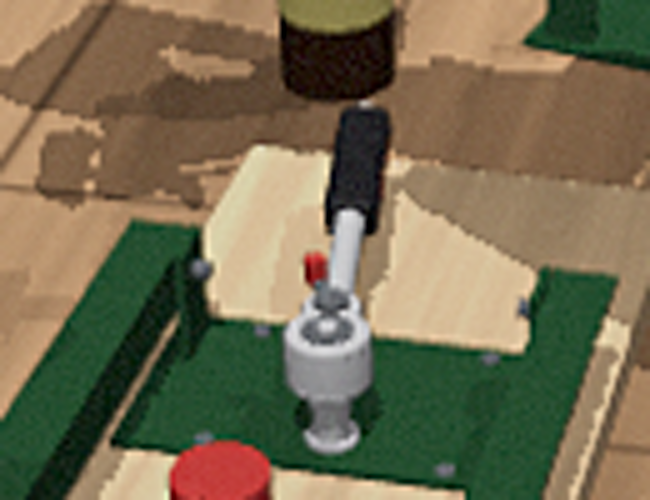

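```bash
python3 - <<'E'
from h import *
for u,v,z in((205+363/5,190+107/5,.088),(205+358/5,190+155/5,.092),(205+345/5,190+220/5,.09)):
  p=plane("side",u,v,z)[:2]-[.5425,.041];print(np.hypot(*p),np.arctan2(p[1],p[0])+.0385+np.pi/2)
E
python3 tab.py -1.41
```

```text
0.22580134004589728 0.19310528918931968
0.1673514914276527 0.18184201615773943
0.10548101861752356 0.19350731178611857
red [16 11  4  6 21] [267.47619048 243.14285714]
0 [275.3 243. ]
0.45 [271.6 242.5]
0.9 [267.8 242.9]
```

```bash
python3 -c "
from rig import robot
print(robot.hand_in())"
```

```text
the job is handed in; nothing more can be done
None
```

I flipped the ratchet's lever to the loosening side and backed the nut off until it came up solid against the end of its thread. The job is handed in at about 18 s of the 64 s allowed.

- **Lever:** I pushed it fully over with the shut fingertips. The last picture puts the tab at 267.5 px, against 267.8 px expected at its stop on the loosening side.
- **Nut:** I worked the handle in two loosening strokes, each started from about -0.66 rad. The push at the grip held at 10–11 N, then climbed 13, 20.6, 24.8, 24.5 N at about +0.3 rad. In the last row the grip moved only about 2 mm. That is well short of the ear at 0.74 rad, so it was the thread end and not the ear.
- **Forces:** the highest reading on the ratchet was about 27 N in all, against the 35 N limit. I read it only at the end of each move.
- **At hand-in:** the gripper was open and clear at z = 0.21 m, with no contact force. The ratchet was still on the nut and the jar and bottle showed no sign of having moved. I did not re-check the other things lying about, though the arm never worked near them.

Some things did not go cleanly:

- **First stroke:** my 5 N finger force was too weak, so the jaws were pushed open partway. I recentred and went on at 30 N.
- **Tool tilt:** the tool crept to about 0.4 rad off vertical under load.
- **Handle at release:** it was dragged back to about +0.19 rad, which is free travel with the lever set to loosen.
- **Nut mark:** I did not read the paint mark, so the end of the thread is judged from force and travel alone.

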